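Count a worn handbrake lever up four clicks under the work lamp and hold it

TASK

The ratchet of this worn handbrake lever is to be inspected: first turn and tilt the work lamp so that its beam points at the middle of the toothed quadrant, then lift the lever by its grip exactly four clicks up from rest, and not a fifth. The worn pawl clicks but no longer holds, so finish while still holding the lever up in the fourth notch, with the lamp still on the quadrant and the other parts on the bench left where they lie.

Things in the scene. Friction and masses are not known exactly. Their poses are not given: they have to be found in the camera images.
- handbrake: Fixed steel bench plate 170 x 120 x 8 mm with the bracket of a car handbrake lever bolted on. Origin on the bench directly below the lever's pivot; the lever points along -x, the pivot axis runs along y (so +y is the open side where quadrant and pawl are seen), z up
- quadrant (a point): middle of the toothed quadrant, an upright 6 mm steel plate fixed to the bracket, its row of rounded teeth on an arc of radius 78 mm about the pivot, from level with the pivot up to nearly above it; this point is 70 mm from the pivot, 63 mm towards the lever and 125 mm above the bench
- lever_pivot (a point): pivot of the lever, 95 mm above the bench. The feel of the lever: lifting at the middle of the grip takes about 9 N on average, rising to 11 to 15 N as the pawl climbs each tooth and falling to 3 to 7 N as it drops into the next notch; each such fall is one click
- lever_grip (a point): middle of the round black rubber grip at the lever's end: 30 mm diameter, 118 mm long (167 to 285 mm from the pivot), with nothing below or beside it. This point lies on the grip's axis 225 mm from the pivot, about 117 mm above the bench at rest, and rises about 22 mm for each click. Its x axis runs along the lever back to the pivot
- lever (a joint): angle of the lever, rad: 0 at rest on its stop (the lever then slopes 0.10 rad upward to the grip), grows as the grip goes up. The notches lie at about 0.1, 0.2, 0.3, 0.4 ... rad; between them the pawl rides over a tooth (crests near 0.05, 0.15, 0.25, 0.35 ...). Let go, the lever is sprung back to 0
- lamp: Round steel foot (110 mm across, 20 mm high) and post of an LED work lamp, fixed to the bench. Origin under the centre of the foot, on the swivel axis; x is the way the beam faces when lamp_turn is 0
- lamp_lens (a point): middle of the LED face of the lamp's flat black head (130 mm wide, 92 mm high, 36 mm deep, hung between the two arms of a U yoke 150 mm wide). x points out along the beam, y along the tilt axis, z up across the face. It lies 22 mm ahead of the tilt axis, which crosses the swivel axis 195 mm above the bench
- lamp_bar (a point): middle of the carrying bar over the lamp's head: a round bar of 13 mm diameter parallel to the tilt axis, free for about 90 mm between its legs, 40 mm above the head and 86 mm from the tilt axis (straight up from it when the head is level)
- lamp_turn (a joint): swivel of the lamp's yoke about the upright post, rad: grows counter-clockwise seen from above, range -1.6 to 1.6. Stays where it is left (friction 0.10 N m)
- lamp_head (a joint): tilt of the lamp's head in the yoke, rad: 0 with the beam level, positive tips the beam down (the bar then leans forward along the beam), range -0.7 to 0.9. Stays where it is left (friction 0.16 N m)
- piston: loose aluminium piston standing upright, 72 mm across, 62 mm high; to be left alone
- spanner: loose steel spanner 210 mm long lying flat; to be left alone
- bearing: loose steel bearing ring 72 mm across, 18 mm high, lying flat; to be left alone
- grease_tin: loose grey tin 68 mm across, 95 mm high; to be left alone

How it is judged:
On the way, in this order (a step that is already met when the one before it is completed fails the run):
1. the lamp's beam points at the middle of the toothed quadrant while the lever is still down (x of quadrant in the frame of lamp_lens above 0.1 m and y of quadrant in the frame of lamp_lens between -0.045 and 0.045 m and z of quadrant in the frame of lamp_lens between -0.045 and 0.045 m and value of joint lever below 0.04 rad), for 0.3 s.
2. the lever is up in the fourth notch, held in the fingers (value of joint lever between 0.355 and 0.45 rad and contact force between the fingers and lever above 2 N), for 0.3 s.
At the end, for the whole second after the job is handed in: Lever held by the fingers (over 2 N) in the fourth notch, 0.355 to 0.45 rad, never above 0.46; the lamp's beam axis passes within 45 mm (sideways and up/down) of the middle of the quadrant; piston, spanner, bearing and tin within 25 mm of where they were (all of step 2 and x of quadrant in the frame of lamp_lens above 0.1 m and y of quadrant in the frame of lamp_lens between -0.045 and 0.045 m and z of quadrant in the frame of lamp_lens between -0.045 and 0.045 m); the arm keeps its last pose, push and grip.
It fails at once if the lever is lifted past the fourth notch, on to a fifth click (value of joint lever above 0.46 rad).
It fails at once if a bystander part is moved more than 25 mm (distance of any of piston, spanner, bearing, grease_tin from where it was at the start of the episode above 0.025 m).
It also fails if it takes over 61 s, if anything falls off the work surface, if the arm or the gripper's body presses on something with over 40 N, if the wrist force passes 120 N, or if a joint passes its speed limit or range.

ROBOT

A 7-joint arm with a two-finger parallel gripper is mounted at the origin on the work surface. World frame = base frame: x ahead of the robot, y to its left, z up, the work surface at z = 0. Lengths are in m, angles in rad, forces in N, time in s.
With the tool pointing down it reaches from about 0.4 to 0.85 m from the base axis. Payload 4.5 kg.
Tool frame: the origin (TCP) lies between the finger pads; the fingertips stand 8 mm ahead of it and the grasp point (between the pads) lies 11 mm behind it (manip.tip_reach is the x of the fingertips in the tool frame, in m); x points along the fingers, z is the direction in which the jaws open and shut, and the axes are right-handed (so a half turn about x gives the same grasp; the last joint's range is limited). The gripper opens to 88 mm and grips with 3 to 60 N. Pads are 18 mm wide; open, the fingers measure 123 mm over their backs; the gripper's body (75 mm by 187 mm) begins 45 mm behind the grasp point.
Start: joints at [-1.273, 0.689, -0.195, 1.565, 0.157, 0.902, -0.215], TCP at [0.163, 0.603, 0.247] pointing down, gripper open.
Joint ranges: [-3.01, 3.01], [-0.46, 2.08], [-1.47, 1.51], [0.13, 2.56], [-1, 4.14], [0.04, 2.09], [-2.66, 2.66]. Speed limits (rad/s): [2.57, 2.57, 3.14, 3.14, 3.14, 3.14, 3.14].

INTERFACE

Orientations are given as a unit quaternion [w, x, y, z].
In Python, from plant import manip gives the robot as it stands. The module is installed in compiled form; this text tells all that it offers.
- The arm moves only by the shell command python3 -m creep 'ROWS' [FORCE]. ROWS is JSON, a list of rows, each an object with "offset": the shift along the tool's x, y, z in m, a list of three; "twist": the turn about the tool's x in degrees; "hand": the opening, from -1 (shut) to 1 (fully open). A call has exactly 10 rows; each row is the pose to reach, as a shift and turn from the pose measured when the call began, along the tool's axes at that moment; what a row does not reach only later rows make up. A row lasts 1/8 s, in which the tool goes at most 62.5 mm and 10.7 degrees, less where a joint would pass 70% of its speed; a pose out of reach is approached as far as the arm can. A call with a gripper value outside its range is refused whole. The fingers move at their own pace and stop on an object; FORCE is the grip in N (left out, the last holds). Time passes only in rows, so rows that repeat a pose let the fingers close, or fill a call up. It gives the time, the measured TCP pose, the force and the opening at its end, in the units of the state.
- manip.read_state(): the state, without advancing time (a new reading comes with each control period).
- manip.camera(name): name is "side" or "top"; returns a dict with "image" (480x640x3 uint8, red, green, blue), "z_map" (480x640 float32, m along the optical axis (not along the pixel's ray), 0 where there is no reading), "mtx" (3x3 intrinsics, pixels), "origin" and "rotation" of the camera in the world. Camera axes: x right, y down, z forward; pixel columns grow to the right and rows downward; lengths in m; the calibration is good to about 2 mm. A picture is of the moment at which its call begins.
- manip.sign_off(): hands the job in, once; it reports no verdict.
The state is a dict: "t": time; "qpos": joint angles; "qvel": joint speeds; "effort": joint torques, N m; "tool_pos": TCP position; "eef_rot": TCP orientation; "wrist_force": force on the tool from outside, world axes, zero at the start; "wrist_torque": the same for the moment, N m; "gripper_width": finger opening in m.
Only numpy, scipy, OpenCV 4.12 (cv2) and the standard library are available. Lean on these libraries where they do the work, as an engineer would, in place of code of your own. Each camera call takes 0.05 s, during which the arm holds its last target.

## Working session

There is one attempt and no reset: what is moved stays moved. The work goes in short steps, Python scripts to look and compute and a shell command to move; the robot and the scene stay as the last step left them, time stands still between calls to the robot, and variables do not carry over. Pictures are saved under pics/ and viewed, and the job is handed in when it is done.

```bash
mkdir -p pics; cat > h.py <<'E'
import numpy as np, cv2
from plant import manip
from scipy.spatial.transform import Rotation as R
def shot(n,tag):
    c=manip.camera(n); cv2.imwrite(f'pics/{tag}.png',c['image'][:,:,::-1]); np.savez(f'{tag}.npz',**c); return c
def cloud(c):
    z=c['z_map']; v,u=np.mgrid[:480,:640]; K=c['mtx']
    p=np.stack([(u-K[0,2])/K[0,0]*z,(v-K[1,2])/K[1,1]*z,z],-1)
    return p@np.array(c['rotation']).T+np.array(c['origin'])
def pose():
    s=manip.read_state(); q=np.array(s['eef_rot']); return np.array(s['tool_pos']),R.from_quat(q[[1,2,3,0]]).as_matrix(),s
E
python3 - <<'E'
from h import *
np.set_printoptions(precision=3,suppress=True)
for n in('side','top'):
    c=shot(n,n+'0'); print(n,c['origin'],c['rotation'],c['mtx'])
p,r,s=pose();print(p,r,s)
E
```

```text
side [ 0.283 -0.786  0.761] [-0.452  0.875 -0.16   0.072] [[469.994   0.    312.983]
 [  0.    469.994 231.249]
 [  0.      0.      1.   ]]
top [ 0.325 -0.054  1.534] [ 0.066 -0.702  0.707 -0.052] [[577.031   0.    329.033]
 [  0.    577.031 237.472]
 [  0.      0.      1.   ]]
[0.163 0.603 0.246] [[-0.    -0.965  0.261]
 [-0.002  0.261  0.965]
 [-1.    -0.    -0.002]] {'t': 0.1, 'qpos': array([-1.273,  0.69 , -0.195,  1.566,  0.157,  0.903, -0.215]), 'qvel': array([-0.   , -0.002,  0.   , -0.004,  0.001, -0.   , -0.   ]), 'effort': array([ -0.004, -52.85 ,  -1.271, -15.384,  -0.052,   0.002,   0.   ]), 'tool_pos': array([0.163, 0.603, 0.246]), 'eef_rot': array([ 0.561, -0.43 ,  0.562,  0.43 ]), 'wrist_force': array([ 0.014,  0.565, -0.354]), 'wrist_torque': array([-0.004,  0.014,  0.031]), 'gripper_width': 0.08843774158466856}
```

```bash
sed -i "s/p@np.array(c\['rotation'\]).T/p@RM(c).T/; s/^def cloud/def RM(c):\n    q=np.array(c['rotation']); return R.from_quat(q[[1,2,3,0]]).as_matrix()\ndef cloud/" h.py
python3 - <<'E'
from h import *
for n in('side0','top0'):
    c=np.load(n+'.npz'); P=cloud(c); print(n,RM(c)[:,2],np.percentile(P[...,2],[5,50,95]))
E
```

```text
side0 [ 0.26954991  0.76836767 -0.58047737] [-6.42686108e-01  4.76270971e-04  3.62288226e-01]
top0 [ 0.16620494  0.01929769 -0.98590239] [-0.75660854 -0.00111874  0.17182586]
```

View pics/side0.png

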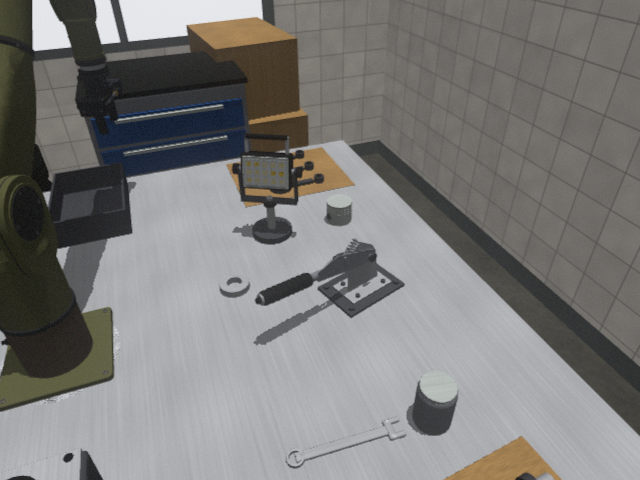

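View pics/top0.png

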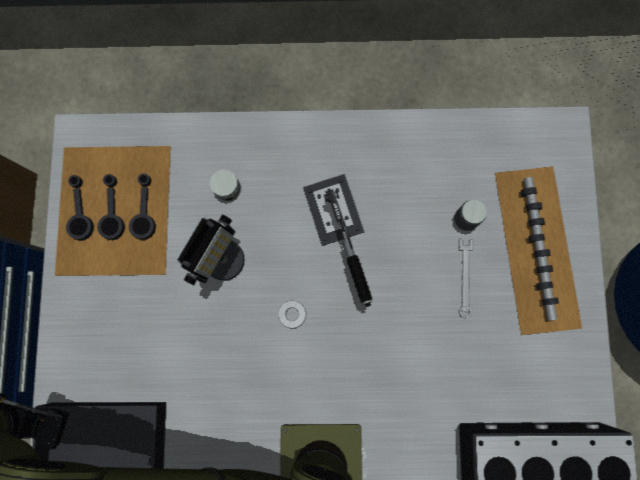

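```bash
python3 - <<'E'
import cv2
a=cv2.imread('pics/top0.png');b=cv2.imread('pics/side0.png')
x=cv2.resize(a[160:320,170:400],None,fx=3.4,fy=3.4,interpolation=cv2.INTER_CUBIC);cv2.imwrite('pics/t0z.png',x)
x=cv2.resize(b[120:320,215:415],None,fx=3,fy=3,interpolation=cv2.INTER_CUBIC);cv2.imwrite('pics/s0z.png',x)
E
```

```text
(no output)
```

View pics/t0z.png

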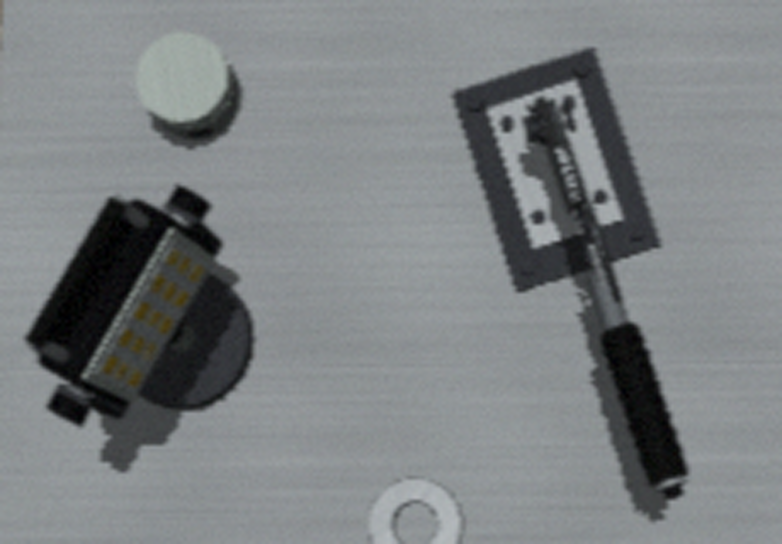

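View pics/s0z.png

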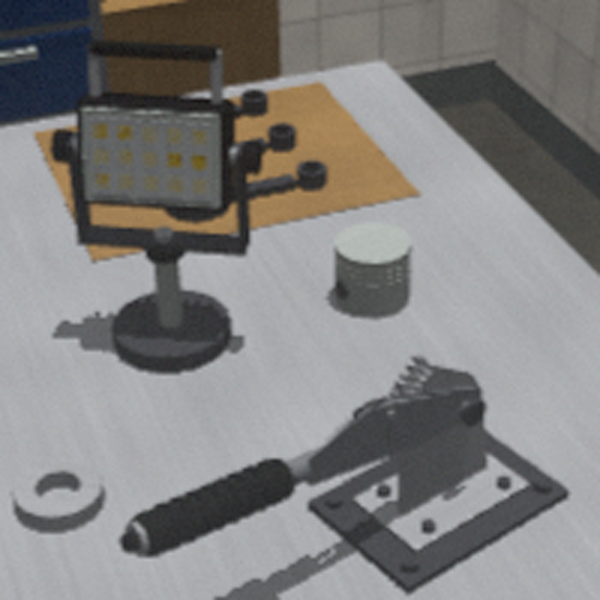

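```bash
cat > meas.py <<'E'
from h import *
import sys
np.set_printoptions(precision=3,suppress=True)
def lensfit(P,box):
    Q=P[box[1]:box[3],box[0]:box[2]].reshape(-1,3); 
    return Q
E
python3 - <<'E'
from meas import *
T=np.load('top0.npz');S=np.load('side0.npz');PT=cloud(T);PS=cloud(S)
# lens plane: bright pixels in lamp area
for c,P,b in((T,PT,(180,215,245,285)),(S,PS,(235,150,300,195))):
    m=c['image'].astype(int).mean(-1)[b[1]:b[3],b[0]:b[2]]; Q=P[b[1]:b[3],b[0]:b[2]]
    k=(m>90)&(Q[...,2]>.13)&(c['z_map'][b[1]:b[3],b[0]:b[2]]>0); q=Q[k]; ce=np.median(q,0); q=q[np.linalg.norm(q-ce,axis=1)<.09]; ce=q.mean(0)
    for _ in range(5):
        n=np.linalg.svd(q-ce,full_matrices=0)[2][2]; d=np.abs((q-ce)@n); q=q[d<max(.003,2*d.std())]; ce=q.mean(0)
    n=n*np.sign(-n[1]); print('lens',len(q),ce,n,'yaw',np.arctan2(n[1],n[0]),'tilt down',-np.arcsin(n[2]), 'ptp',np.ptp(q,axis=0))
# all dark high points around lamp
for c,P in((T,PT),(S,PS)):
    k=(P[...,2]>.08)&(P[...,2]<.35)&(P[...,0]>.1)&(P[...,0]<.8)&(P[...,1]>.15)&(P[...,1]<.5)
    v,u=np.nonzero(k); print('high',k.sum(),u.min(),u.max(),v.min(),v.max(),P[k].min(0),P[k].max(0))
# foot top z~.02
from scipy.optimize import least_squares
for c,P in((T,PT),(S,PS)):
    k=(P[...,2]>.012)&(P[...,2]<.03)&(np.hypot(P[...,0]-.48,P[...,1]-.27)<.12)
    q=P[k]; f=cv2.minEnclosingCircle(q[:,:2].astype(np.float32)); print('foot',len(q),f,q.mean(0))
# lever grip
for c,P in((T,PT),(S,PS)):
    k=(P[...,2]>.09)&(P[...,2]<.22)&(P[...,0]>.25)&(P[...,0]<.8)&(np.abs(P[...,1]+.07)<.15)
    q=P[k]; ce=q.mean(0); d=np.linalg.svd(q-ce,full_matrices=0)[2][0]; print('lev',len(q),ce,d,np.arctan2(d[1],d[0])); 
    g=q[(c['image'].mean(-1)[k]<60)]; t=(g-ce)@d; print('dark',g.min(0),g.max(0),np.percentile(t,[0,2,98,100]))
# plate 
k=(PT[...,2]>.004)&(PT[...,2]<.012)&(np.abs(PT[...,1]+.07)<.12)&(PT[...,0]>.45)&(PT[...,0]<.8)
q=PT[k][:,:2].astype(np.float32); print('plate',len(q),cv2.minAreaRect(q))
E
```

```text
lens 81 [0.523 0.247 0.237] [-0.495 -0.868  0.031] yaw -2.089363512440629 tilt down -0.030517850009399595 ptp [0.127 0.072 0.052]
lens 939 [0.519 0.238 0.202] [-0.477 -0.85   0.221] yaw -2.0824226042277334 tilt down -0.22305997778876624 ptp [0.106 0.073 0.079]
high 2421 116 235 215 429 [0.102 0.203 0.08 ] [0.607 0.499 0.291]
high 3134 102 301 134 213 [0.103 0.2   0.08 ] [0.609 0.499 0.287]
foot 743 ((0.5244816541671753, 0.2551846504211426), 0.054645344614982605) [0.515 0.238 0.02 ]
foot 704 ((0.5277580618858337, 0.25380486249923706), 0.057754795998334885) [0.524 0.246 0.02 ]
lev 1126 [ 0.524 -0.08   0.126] [-0.954 -0.295  0.049] -2.8419885426753866
dark [ 0.393 -0.127  0.091] [ 0.69  -0.016  0.144] [-0.176 -0.166  0.129  0.136]
lev 2040 [ 0.544 -0.082  0.121] [-0.953 -0.299  0.048] -2.8372254634011664
dark [ 0.396 -0.131  0.091] [ 0.691 -0.046  0.138] [-0.152 -0.141  0.148  0.154]
plate 2439 ((0.6250742673873901, -0.07065977156162262), (0.3496541678905487, 0.23858070373535156), 0.08598888665437698)
```

```bash
python3 - <<'E'
from meas import *
T=np.load('top0.npz');S=np.load('side0.npz');PT=cloud(T);PS=cloud(S)
def ray(c,u,v,z):
    K=c['mtx'];d=RM(c)@np.array([(u-K[0,2])/K[0,0],(v-K[1,2])/K[1,1],1]);o=c['origin'];return o+d*(z-o[2])/d[2]
zt=lambda x,y:ray(T,170+x/3.4,160+y/3.4,.008)
C=[zt(*a) for a in((455,92),(597,48),(660,243),(520,292))]
print('plate c',np.mean(C,0),[np.linalg.norm(C[i]-C[(i+1)%4]) for i in range(4)], [np.arctan2(*(C[i]-C[(i+1)%4])[1::-1]) for i in range(4)])
g1=ray(T,170+621/3.4,160+328/3.4,.112+.015); g2=ray(T,170+671/3.4,160+484/3.4,.123+.015); print('grip top',g1,g2,np.linalg.norm(g1-g2),np.arctan2(*(g1-g2)[1::-1]))
g1=ray(S,215+283/3,120+480/3,.112); g2=ray(S,215+150/3,120+537/3,.123); print('grip side',g1,g2,np.linalg.norm(g1-g2),np.arctan2(*(g1-g2)[1::-1]))
for P in(PT,PS):
    k=(P[...,2]>.145)&(P[...,2]<.25)&(np.abs(P[...,1]+.06)<.1)&(P[...,0]>.5)&(P[...,0]<.75); q=P[k]; print('teeth',len(q),q.mean(0),q.min(0),q.max(0))
# grip axis near dist
a=np.array([np.cos(.30),np.sin(.30)])
for P in(PT,PS):
    k=(P[...,2]>.09)&(P[...,2]<.16)&(np.abs(P[...,1]+.1)<.12)&(P[...,0]>.3)&(P[...,0]<.52); q=P[k]
    print('grip',len(q)); s=q[:,:2]@a; w=q[:,:2]@np.array([-a[1],a[0]])
    for lo in np.arange(s.min(),s.max(),.02):
        m=(s>=lo)&(s<lo+.02); print('  %.3f w %.3f..%.3f zmax %.3f'%(lo+.01,*np.percentile(w[m],[2,98]),np.percentile(q[m,2],98)))
# bar
for n,P in(('t',PT),('s',PS)):
    k=(P[...,2]>.262)&(P[...,2]<.33)&(np.hypot(P[...,0]-.525,P[...,1]-.255)<.15); q=P[k]; print('bar',len(q),q.mean(0),q.min(0),q.max(0))
E
```

```text
plate c [ 0.659 -0.038  0.008] [np.float64(0.11939588951442037), np.float64(0.16663022800003466), np.float64(0.11706797642281859), np.float64(0.17053525321311372)] [np.float64(1.8685159272185303), np.float64(0.29163749732987443), np.float64(-1.2397349821558243), np.float64(-2.8357836012958786)]
grip top [ 0.514 -0.084  0.127] [ 0.401 -0.118  0.138] 0.118463955748493 0.2890852251919043
grip side [ 0.518 -0.087  0.112] [ 0.414 -0.12   0.123] 0.10903018226508514 0.3069565546838885
teeth 30 [ 0.628 -0.047  0.152] [ 0.595 -0.064  0.145] [ 0.642 -0.04   0.16 ]
teeth 49 [ 0.632 -0.047  0.151] [ 0.621 -0.054  0.145] [ 0.647 -0.041  0.16 ]
grip 631
  0.349 w -0.245..-0.219 zmax 0.142
  0.369 w -0.246..-0.218 zmax 0.142
  0.389 w -0.246..-0.217 zmax 0.139
  0.409 w -0.246..-0.217 zmax 0.137
  0.429 w -0.246..-0.217 zmax 0.134
  0.449 w -0.246..-0.217 zmax 0.133
  0.469 w -0.245..-0.218 zmax 0.132
grip 879
  0.351 w -0.247..-0.222 zmax 0.137
  0.371 w -0.248..-0.226 zmax 0.137
  0.391 w -0.248..-0.223 zmax 0.135
  0.411 w -0.248..-0.225 zmax 0.134
  0.431 w -0.248..-0.223 zmax 0.131
  0.451 w -0.248..-0.223 zmax 0.130
  0.471 w -0.247..-0.225 zmax 0.128
bar 333 [0.533 0.272 0.283] [0.483 0.238 0.263] [0.584 0.305 0.291]
bar 272 [0.536 0.268 0.279] [0.485 0.239 0.262] [0.585 0.297 0.287]
```

```bash
python3 -m creep '[{"offset":[-0.05,0,0],"twist":0,"hand":1},{"offset":[-0.1,-0.02,-0.01],"twist":2,"hand":1},{"offset":[-0.1,-0.07,-0.035],"twist":4,"hand":1},{"offset":[-0.1,-0.125,-0.062],"twist":6,"hand":1},{"offset":[-0.1,-0.18,-0.09],"twist":8,"hand":1},{"offset":[-0.1,-0.235,-0.117],"twist":10,"hand":1},{"offset":[-0.1,-0.29,-0.145],"twist":12,"hand":1},{"offset":[-0.1,-0.345,-0.172],"twist":14,"hand":1},{"offset":[-0.1,-0.4,-0.2],"twist":14,"hand":1},{"offset":[-0.1,-0.44,-0.22],"twist":14,"hand":1}]' 30
python3 - <<'E'
from meas import *
p,r,s=pose();print(p,r,s['qpos'],s['wrist_force'],s['t']); print(r.T@(np.array([.536,.271,.268])-p))
shot('side','side1')
E
```

```text
t: 1.35
tool_pos: [0.5322, 0.2729, 0.346]
eef_rot: [0.609, -0.358, 0.611, 0.357]
wrist_force: [0.6, 1.3, 0.0]
gripper_width: 0.0883
[0.532 0.273 0.346] [[-0.    -0.872  0.489]
 [-0.003  0.489  0.872]
 [-1.    -0.001 -0.003]] [-0.482  0.549 -0.122  1.514  0.075  1.085  0.439] [0.635 1.309 0.02 ] 1.35
[ 0.078 -0.004  0.   ]
```

View pics/side1.png

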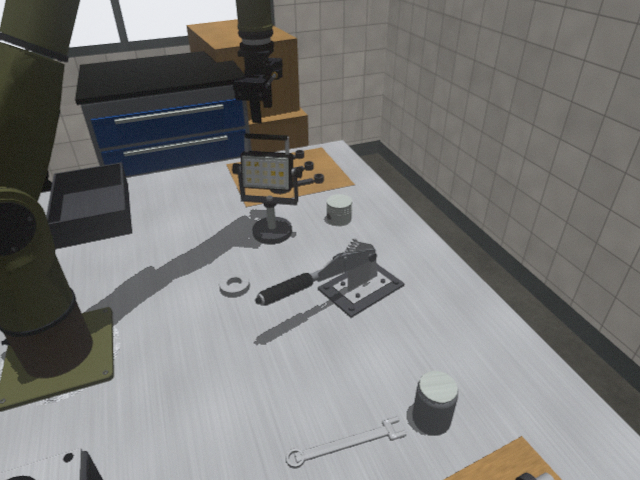

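The gripper hangs over the lamp's bar (fingers at 258,110; bar at 265,137), all else untouched. Descend and grasp.

```bash
python3 -m creep '[{"offset":[0.02,-0.003,0],"twist":0,"hand":1},{"offset":[0.05,-0.004,0],"twist":0,"hand":1},{"offset":[0.07,-0.004,0],"twist":0,"hand":1},{"offset":[0.078,-0.004,0],"twist":0,"hand":1},{"offset":[0.078,-0.004,0],"twist":0,"hand":0.4},{"offset":[0.078,-0.004,0],"twist":0,"hand":-0.2},{"offset":[0.078,-0.004,0],"twist":0,"hand":-1},{"offset":[0.078,-0.004,0],"twist":0,"hand":-1},{"offset":[0.078,-0.004,0],"twist":0,"hand":-1},{"offset":[0.078,-0.004,0],"twist":0,"hand":-1}]' 30
python3 - <<'E'
from meas import *
p,r,s=pose();print(p,r,s['qpos'],s['wrist_force'],s['wrist_torque'],s['gripper_width'],s['t'])
B=np.array([.5265,.255]); y0=-2.083; t0=-.22
for f in np.arange(0,1.01,.1):
    y=y0+f*.783; t=t0+f*.435
    w=np.r_[B+.086*np.sin(t)*np.array([np.cos(y),np.sin(y)]),.195+.086*np.cos(t)-.011]
    if f==0: w0=w
    print(f, r.T@(w-w0), -np.degrees(f*.783))
E
```

```text
t: 2.65
tool_pos: [0.5409, 0.2643, 0.2679]
eef_rot: [0.611, -0.358, 0.612, 0.352]
wrist_force: [-0.5, -0.1, -0.2]
gripper_width: 0.0302
[0.541 0.264 0.268] [[ 0.004 -0.868  0.496]
 [-0.008  0.496  0.868]
 [-1.    -0.007 -0.005]] [-0.471  0.631 -0.113  1.616  0.096  0.902  0.43 ] [-0.517 -0.056 -0.223] [ 0.02  -0.049 -0.033] 0.0302164378237071 2.65
0.0 [0. 0. 0.] -0.0
0.1 [-0.001  0.001 -0.004] -4.486259535874346
0.2 [-0.001  0.002 -0.008] -8.972519071748692
0.30000000000000004 [-0.002  0.002 -0.011] -13.45877860762304
0.4 [-0.002  0.001 -0.015] -17.945038143497385
0.5 [-0.002 -0.    -0.019] -22.43129767937173
0.6000000000000001 [-0.002 -0.002 -0.022] -26.91755721524608
0.7000000000000001 [-0.002 -0.004 -0.025] -31.403816751120424
0.8 [-0.001 -0.007 -0.028] -35.89007628699477
0.9 [-0.001 -0.01  -0.03 ] -40.376335822869116
1.0 [ 0.    -0.013 -0.032] -44.86259535874346
```

```bash
python3 - <<'E'
from meas import *
c=shot('side','side2');x=cv2.resize(c['image'][60:260,170:370,::-1],None,fx=3,fy=3);cv2.imwrite('pics/s2z.png',x)
p,r,s=pose();print(p,s['wrist_force'],s['gripper_width'],s['qvel'])
E
```

```text
[0.541 0.264 0.268] [ 0.269 -0.335  0.917] 0.026432124692948592 [ 0.    -0.001  0.001 -0.     0.     0.002 -0.   ]
```

View pics/s2z.png

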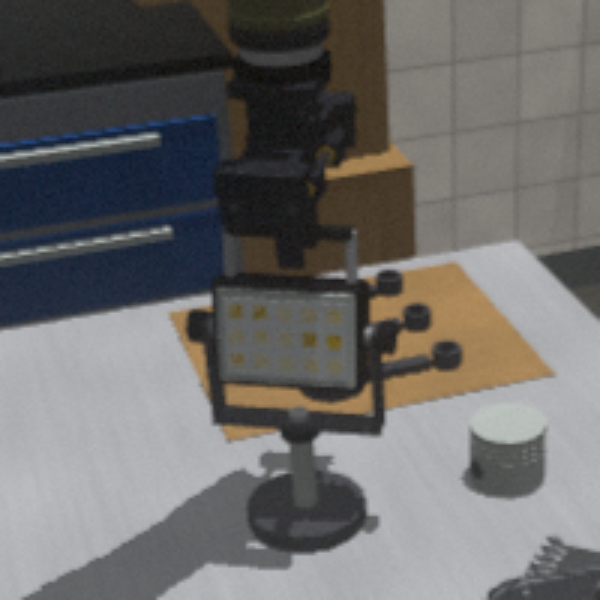

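```bash
python3 -m creep '[{"offset":[0,0,0],"twist":0,"hand":-1},{"offset":[0,0,0],"twist":0,"hand":-1},{"offset":[0,0,0.002],"twist":0,"hand":-1},{"offset":[-0.001,0.002,-0.002],"twist":-6.5,"hand":-1},{"offset":[-0.002,0.002,-0.006],"twist":-13,"hand":-1},{"offset":[-0.002,0.001,-0.01],"twist":-19.5,"hand":-1},{"offset":[-0.002,-0.001,-0.0145],"twist":-26,"hand":-1},{"offset":[-0.001,-0.004,-0.018],"twist":-32,"hand":-1},{"offset":[-0.001,-0.007,-0.021],"twist":-39,"hand":-1},{"offset":[0,-0.011,-0.0235],"twist":-45,"hand":-1}]' 30
cat > lens.py <<'E'
from meas import *
def go(tag,b):
  for n in ('side',):
    c=shot(n,n+tag); P=cloud(c); x=cv2.resize(c['image'][60:330,170:410,::-1],None,fx=2.2,fy=2.2);cv2.imwrite('pics/s%sz.png'%tag,x)
    m=c['image'].astype(int).mean(-1)[b[1]:b[3],b[0]:b[2]]; Q=P[b[1]:b[3],b[0]:b[2]]
    k=(m>90)&(Q[...,2]>.13)&(np.hypot(Q[...,0]-.5265,Q[...,1]-.255)<.1); q=Q[k]; ce=q.mean(0)
    for _ in range(8):
        nn=np.linalg.svd(q-ce,full_matrices=0)[2][2]; d=np.abs((q-ce)@nn); q=q[d<max(.003,2*d.std())]; ce=q.mean(0)
    nn=nn*np.sign(-nn[1]); print('lens',len(q),ce,nn,'yaw',np.arctan2(nn[1],nn[0]),'tilt',-np.arcsin(nn[2]))
    A=np.array([.5265,.255,.195]); d=np.array([.612,-.053,.125])-A; y=np.array([-nn[1],nn[0],0]);y/=np.linalg.norm(y)
    print('quadrant in lens x y z',d@nn-.022,d@y,d@np.cross(nn,y))
  p,r,s=pose();print(p,r[:,2],s['wrist_force'],s['gripper_width'],s['t'])
E
python3 -c "
from lens import *
go('3',(225,140,310,205))"
```

```text
t: 3.95
tool_pos: [0.5386, 0.2412, 0.2671]
eef_rot: [-0.428, 0.564, -0.428, -0.561]
wrist_force: [2.4, 8.3, -5.8]
gripper_width: 0.0115
lens 24 [0.523 0.241 0.204] [ 0.037 -0.976 -0.215] yaw -1.533013566153218 tilt 0.2162276131021741
quadrant in lens x y z 0.2967858531354121 0.07380465830695508 -0.001643853071596513
[0.539 0.24  0.267] [-0.27   0.963 -0.004] [ 3.333  7.504 -6.054] 0.011090341920568793 4.0
```

View pics/s3z.png

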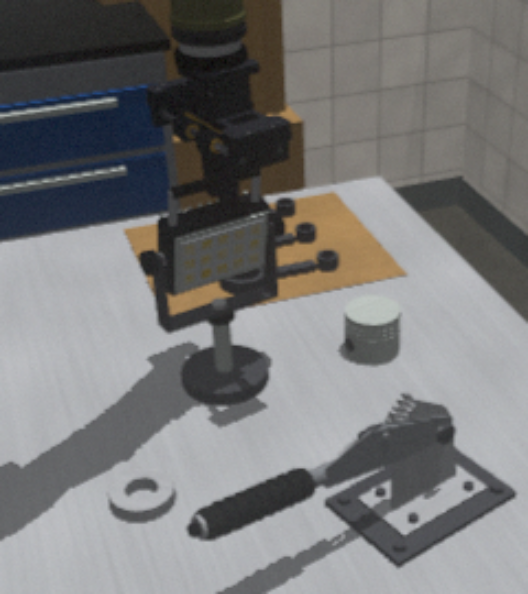

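The gripper (220,150) holds the bar and the head has swung; the lens is shadowed, so I'll refit it with a lower threshold.

```bash
cat > fit.py <<'E'
from meas import *
def fit(tag,thr):
    c=np.load(tag+'.npz'); P=cloud(c); m=c['image'].astype(int).mean(-1)
    k=(m>thr)&(P[...,2]>.155)&(P[...,2]<.24)&(np.hypot(P[...,0]-.5265,P[...,1]-.255)<.085)
    k=cv2.morphologyEx(k.astype(np.uint8),cv2.MORPH_OPEN,np.ones((3,3)))
    n,l,st,_=cv2.connectedComponentsWithStats(k); i=1+st[1:,4].argmax(); print(st[i])
    q=P[l==i]; ce=q.mean(0)
    for _ in range(8):
        nn=np.linalg.svd(q-ce,full_matrices=0)[2][2]; d=np.abs((q-ce)@nn); q=q[d<max(.003,2*d.std())]; ce=q.mean(0)
    nn=nn*np.sign(-nn[1]); A=np.array([.5265,.255,.195]); d=np.array([.612,-.053,.125])-A; y=np.array([-nn[1],nn[0],0]);y/=np.linalg.norm(y)
    print(len(q),ce,'yaw',np.arctan2(nn[1],nn[0]),'tilt',-np.arcsin(nn[2]),'q in lens',d@nn-.022,d@y,d@np.cross(nn,y))
    c2=ce; d=np.array([.612,-.053,.125])-c2; print('  from centroid',d@nn,d@y,d@np.cross(nn,y))
E
python3 -c "
from fit import *
for t in (50,60,70,80):fit('side3',t)
print(0)
fit('side0',90)"
```

```text
[ 249  156   43   37 1054]
936 [0.529 0.235 0.195] yaw -1.359766909936802 tilt 0.20447350858033989 q in lens 0.30464328081113534 0.019087541333718285 -0.0037527145869768828
  from centroid 0.3073147771240671 0.021231618857138226 -0.007690910784979129
[ 249  156   43   36 1017]
918 [0.529 0.235 0.195] yaw -1.3590875019934374 tilt 0.2055993418649481 q in lens 0.3046599217396823 0.018870753726830274 -0.003382333928818209
  from centroid 0.3072871463828071 0.02021522897402822 -0.007195176287445484
[250 156  41  36 944]
868 [0.53  0.235 0.195] yaw -1.3583482709545338 tilt 0.20610331474969812 q in lens 0.30467515412835666 0.018634867688358252 -0.0032148688078603048
  from centroid 0.3072612803024537 0.01963549165851118 -0.007081542204313974
[255 168   5   3  15]
14 [0.496 0.223 0.223] yaw -1.4433196662728849 tilt -0.1402139682747925 q in lens 0.2814829266528986 0.045649680894797505 -0.1135273969770933
  from centroid 0.2718008156774927 0.07979913731445774 -0.13688466126263282
0
[ 243  156   45   32 1095]
907 [0.519 0.238 0.202] yaw -2.0818678279095097 tilt -0.2223892268167334 q in lens 0.18379975601252688 0.22522141988352382 -0.11830478625496894
  from centroid 0.18639486373193292 0.22304063340696126 -0.12059460430556229
```

```bash
python3 -m creep '[{"offset":[0,0,0.001],"twist":-2,"hand":-1},{"offset":[0,0,0.001],"twist":-4,"hand":-1},{"offset":[0,0,0.001],"twist":-5,"hand":-1},{"offset":[0,0,0.001],"twist":-5,"hand":-1},{"offset":[0,0,0.001],"twist":-5,"hand":-1},{"offset":[0,0,0.001],"twist":-5,"hand":-0.5},{"offset":[0,0,0.001],"twist":-5,"hand":0},{"offset":[0,0,0.001],"twist":-5,"hand":0.5},{"offset":[0,0,0.001],"twist":-5,"hand":1},{"offset":[0,0,0.001],"twist":-5,"hand":1}]' 30
python3 -c "
from lens import *
go('4',(225,140,310,205))
from fit import *
for t in (55,70):fit('side4',t)"
```

```text
t: 5.25
tool_pos: [0.5386, 0.2413, 0.2669]
eef_rot: [-0.402, 0.583, -0.403, -0.58]
wrist_force: [-0.0, 0.6, -0.6]
gripper_width: 0.0596
lens 35 [0.531 0.243 0.204] [ 0.065 -0.991 -0.118] yaw -1.5050759575065888 tilt 0.11864858753380095
quadrant in lens x y z 0.297035870592604 0.06508811651429909 -0.03246383162598464
[0.539 0.241 0.267] [-0.353  0.936 -0.005] [0.613 0.049 0.413] 0.06322033352332948 5.3
[251 155  41  39 971]
882 [0.531 0.236 0.195] yaw -1.2599946881946165 tilt 0.21272272776728016 q in lens 0.3049704775838728 -0.012789580118084504 -0.0009916798763720473
  from centroid 0.3074276575361072 -0.011258121358352705 -0.005111088410772915
[252 155  39  38 864]
811 [0.532 0.236 0.195] yaw -1.2595931710677235 tilt 0.21489538469905445 q in lens 0.3049668181691035 -0.012917820081705902 -0.0002823839745677996
  from centroid 0.3073581437285821 -0.012690391875565367 -0.004660419318572542
```

View pics/s4z.png

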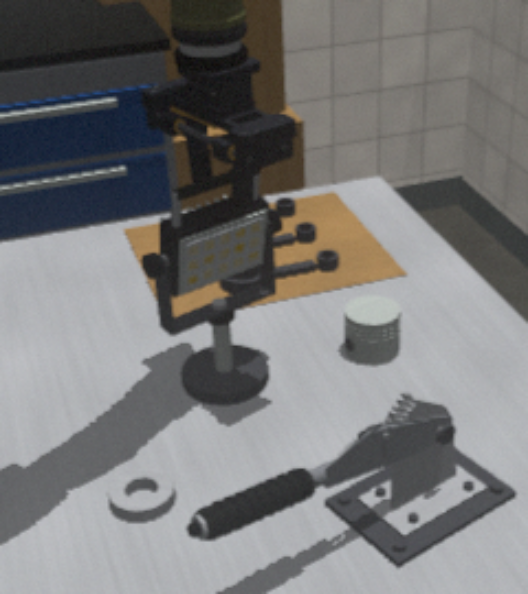

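The head now faces the quadrant with jaws open around the bar (fit: miss about 13 mm sideways, ~0 vertical). Withdraw upward and cross to above the grip.

```bash
python3 -m creep '[{"offset":[-0.03,0,0],"twist":0,"hand":1},{"offset":[-0.08,0,0],"twist":0,"hand":1},{"offset":[-0.1,0,0],"twist":0,"hand":1},{"offset":[-0.1,0.025,-0.037],"twist":1,"hand":1},{"offset":[-0.1,0.055,-0.081],"twist":2,"hand":1},{"offset":[-0.1,0.085,-0.126],"twist":3,"hand":1},{"offset":[-0.1,0.115,-0.17],"twist":3.5,"hand":1},{"offset":[-0.09,0.145,-0.215],"twist":3.5,"hand":1},{"offset":[-0.06,0.175,-0.259],"twist":3.5,"hand":1},{"offset":[-0.03,0.197,-0.291],"twist":3.5,"hand":1}]' 45
python3 - <<'E'
from meas import *
p,r,s=pose();print(p,r,s['qpos'],s['wrist_force'],s['t'],s['gripper_width'])
c=shot('side','side5'); shot('top','top5')
from fit import *
for n,t in (('side5',70),('side5',90),('side5',110),('top5',80)):
    try: fit(n,t)
    except Exception as e: print(e)
p,r,s=pose();print(p); print(r.T@(np.array([.4573,-.1013,.106])-p))
E
```

```text
t: 6.55
tool_pos: [0.4562, -0.1029, 0.2975]
eef_rot: [-0.42, 0.571, -0.421, -0.566]
wrist_force: [1.1, 0.1, -0.2]
gripper_width: 0.0882
[ 0.456 -0.103  0.298] [[ 0.004 -0.956 -0.293]
 [-0.005 -0.293  0.956]
 [-1.    -0.003 -0.006]] [ 0.36   0.424 -0.35   1.953  0.206  0.793  1.762] [ 1.071  0.075 -0.188] 6.55 0.08816352777370959
[266 180   7   6  31]
30 [0.527 0.24  0.168] yaw -1.4300904806110384 tilt 0.3991737751345652 q in lens 0.29723522241451733 0.04146048301845479 0.05868689051082962
  from centroid 0.29508313964340693 0.04271852343452788 0.07742823695863434
attempt to get argmax of an empty sequence
attempt to get argmax of an empty sequence
attempt to get argmax of an empty sequence
[ 0.453 -0.105  0.295]
[ 0.189 -0.006  0.003]
```

View pics/side5.png

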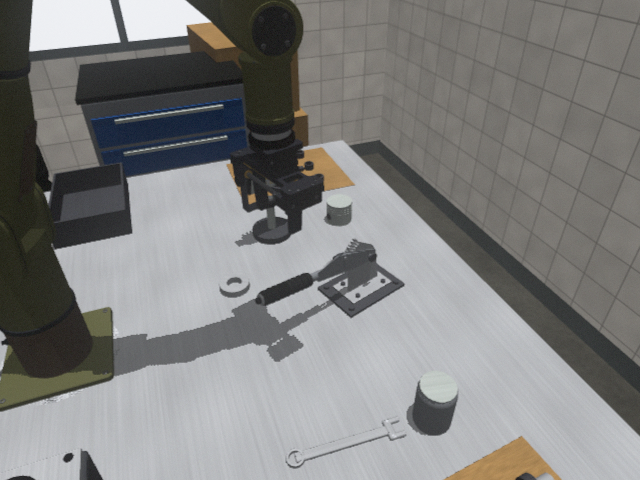

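View pics/top5.png

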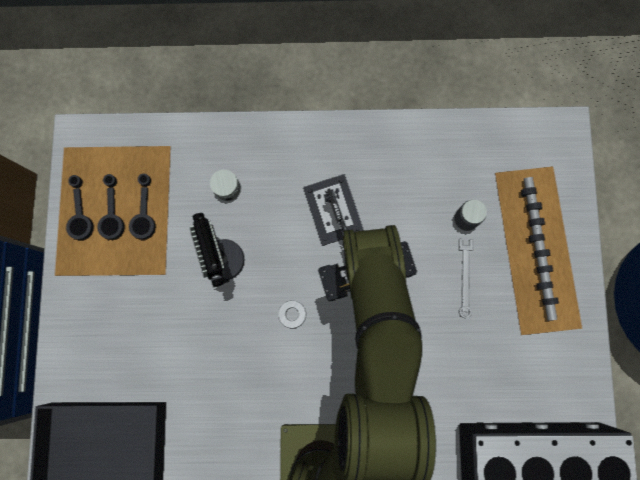

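The gripper is above the grip in both views (fingers 295,215 in side; 335-405,265 in top). The arm hides the lens from the side, so I'll check the lamp yaw from the top view.

```bash
python3 - <<'E'
from meas import *
c=np.load('top5.npz');P=cloud(c)
for lo,hi in ((.215,.3),(.265,.3),(.225,.262)):
    k=(P[...,2]>lo)&(P[...,2]<hi)&(np.hypot(P[...,0]-.5265,P[...,1]-.255)<.1); q=P[k]; ce=q.mean(0)
    r=cv2.minAreaRect(q[:,:2].astype(np.float32)); d=np.linalg.svd(q[:,:2]-ce[:2],full_matrices=0)[2][0]; d*=np.sign(d[0]); print(len(q),ce,r,'beam yaw',np.arctan2(d[1],d[0])-np.pi/2)
p,r,s=pose();print(p); print(r.T@(np.array([.4573,-.1013,.106])-p))
E
```

```text
1138 [0.524 0.247 0.249] ((0.5261521935462952, 0.25416892766952515), (0.13113467395305634, 0.05203662067651749), 17.84446144104004) beam yaw -1.2521074390929425
298 [0.529 0.238 0.284] ((0.5308055281639099, 0.23918510973453522), (0.11365189403295517, 0.013411160558462143), 17.682775497436523) beam yaw -1.2653038914306851
770 [0.522 0.249 0.238] ((0.5265968441963196, 0.2528100907802582), (0.13112087547779083, 0.04917716234922409), 17.84446144104004) beam yaw -1.2425577731058823
[ 0.453 -0.105  0.295]
[ 0.189 -0.006  0.003]
```

```bash
python3 -m creep '[{"offset":[0.04,-0.003,0.002],"twist":0,"hand":1},{"offset":[0.09,-0.006,0.003],"twist":0,"hand":1},{"offset":[0.12,-0.006,0.003],"twist":0,"hand":1},{"offset":[0.15,-0.006,0.003],"twist":0,"hand":1},{"offset":[0.17,-0.006,0.003],"twist":0,"hand":1},{"offset":[0.185,-0.006,0.003],"twist":0,"hand":1},{"offset":[0.189,-0.006,0.003],"twist":0,"hand":1},{"offset":[0.189,-0.006,0.003],"twist":0,"hand":1},{"offset":[0.189,-0.006,0.003],"twist":0,"hand":0.5},{"offset":[0.189,-0.006,0.003],"twist":0,"hand":0}]' 45
python3 - <<'E'
from meas import *
p,r,s=pose();print(p,s['wrist_force'],s['gripper_width'])
c=shot('side','side6');cv2.imwrite('pics/s6z.png',cv2.resize(c['image'][150:350,215:415,::-1],None,fx=3,fy=3))
E
```

```text
t: 7.9
tool_pos: [0.4576, -0.1018, 0.1068]
eef_rot: [-0.42, 0.567, -0.424, -0.567]
wrist_force: [-0.0, -0.5, 0.4]
gripper_width: 0.0706
[ 0.458 -0.102  0.107] [-0.005 -0.5    0.387] 0.07056038325826103
```

View pics/s6z.png

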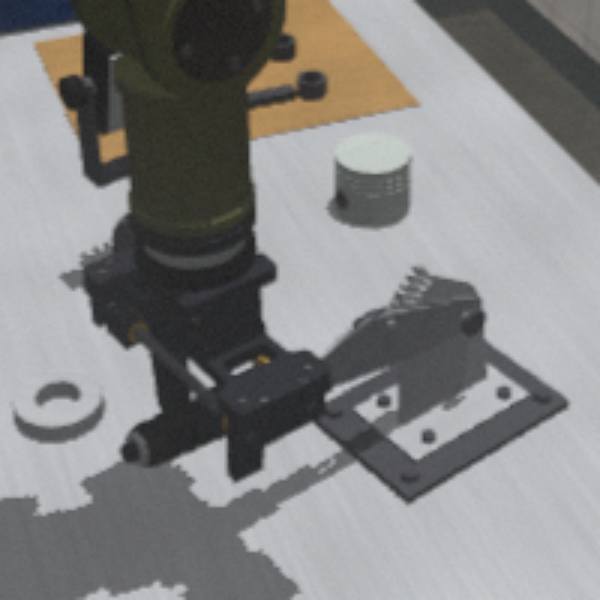

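Jaws straddle the grip (knob end at 140,450; near finger at 245,450); the top view gives beam yaw −1.26 against −1.30 wanted, about 13 mm off, fine. Close.

```bash
python3 -m creep '[{"offset":[0,0,0],"twist":0,"hand":-0.5},{"offset":[0,0,0],"twist":0,"hand":-1},{"offset":[0,0,0],"twist":0,"hand":-1},{"offset":[0,0,0],"twist":0,"hand":-1},{"offset":[0,0,0],"twist":0,"hand":-1},{"offset":[0,0,0],"twist":0,"hand":-1},{"offset":[0,0,0],"twist":0,"hand":-1},{"offset":[0,0,0],"twist":0,"hand":-1},{"offset":[0,0,0],"twist":0,"hand":-1},{"offset":[0,0,0],"twist":0,"hand":-1}]' 45
python3 - <<'E'
from meas import *
p,r,s=pose();print(p,r,s['wrist_force'],s['wrist_torque'],s['gripper_width'],s['t'])
for a in (0,.05,.1,.15,.2,.25,.3,.35,.36,.38,.39,.4,.42): print(a, 'up',.225*(np.sin(.1+a)-np.sin(.1)),'toward',.225*(np.cos(.1)-np.cos(.1+a)))
E
```

```text
t: 9.2
tool_pos: [0.4576, -0.1019, 0.1067]
eef_rot: [-0.42, 0.567, -0.425, -0.567]
wrist_force: [0.4, 0.1, -0.3]
gripper_width: 0.0281
[ 0.458 -0.102  0.107] [[-0.003 -0.958 -0.287]
 [-0.006 -0.287  0.958]
 [-1.     0.005 -0.005]] [ 0.363  0.135 -0.26 ] [-0.119 -0.001  0.149] 0.028078430934446067 9.2
0 up 0.0 toward 0.0
0.05 up 0.011161061061023495 toward 0.0014024446519463052
0.1 up 0.02223808068335244 toward 0.003360957173276444
0.15 up 0.033203372086731325 toward 0.005870642302660745
0.2 up 0.044029527753265074 toward 0.008925227134294464
0.25 up 0.05468948793194022 toward 0.01251707679689556
0.3 up 0.06515660827391004 toward 0.016637213536906663
0.35 up 0.07540472642949046 toward 0.02127533915820351
0.36 up 0.0774258053217056 toward 0.022264125244312618
0.38 up 0.08143779575129732 toward 0.024302079562216874
0.39 up 0.08342830609297422 toward 0.025351044000278485
0.4 up 0.08540822744040934 toward 0.026419860762221938
0.42 up 0.08933551226930443 toward 0.028616621760084587
```

```bash
python3 -m creep '[{"offset":[-0.005,-0.0006,0],"twist":0,"hand":-1},{"offset":[-0.011,-0.0014,0],"twist":0,"hand":-1},{"offset":[-0.017,-0.0024,0],"twist":0,"hand":-1},{"offset":[-0.022,-0.0034,0],"twist":0,"hand":-1},{"offset":[-0.028,-0.0046,0],"twist":0,"hand":-1},{"offset":[-0.033,-0.0059,0],"twist":0,"hand":-1},{"offset":[-0.039,-0.0075,0],"twist":0,"hand":-1},{"offset":[-0.044,-0.0089,0],"twist":0,"hand":-1},{"offset":[-0.044,-0.0089,0],"twist":0,"hand":-1},{"offset":[-0.044,-0.0089,0],"twist":0,"hand":-1}]' 45
cat > lev.py <<'E'
from meas import *
def lev(tag=None):
    p,r,s=pose();print(p,s['wrist_force'],s['wrist_torque'],s['gripper_width'],s['t'])
    pv=np.array([.672,-.035,.095]); g=p-.011*r[:,0]; d=pv-g; print('grasp r',np.linalg.norm(d),'angle',np.arctan2(-d[2],np.hypot(*d[:2]))-.1, 'by height', np.arcsin((g[2]-.095)/.225)-.1)
    if tag:
        c=shot('side',tag);cv2.imwrite('pics/%sz.png'%tag,cv2.resize(c['image'][150:350,215:415,::-1],None,fx=3,fy=3))
E
python3 -c "
from lev import *
lev('side7')"
```

```text
t: 10.45
tool_pos: [0.4652, -0.0992, 0.1505]
eef_rot: [0.419, -0.567, 0.425, 0.567]
wrist_force: [-3.5, -1.5, -8.8]
gripper_width: 0.0279
[ 0.465 -0.099  0.15 ] [-3.531 -1.537 -8.82 ] [-0.357  0.92   0.076] 0.027945718845042773 10.45
grasp r 0.22642186592405306 angle 0.19805786706164283 by height 0.1999998288574569
```

View pics/side7z.png

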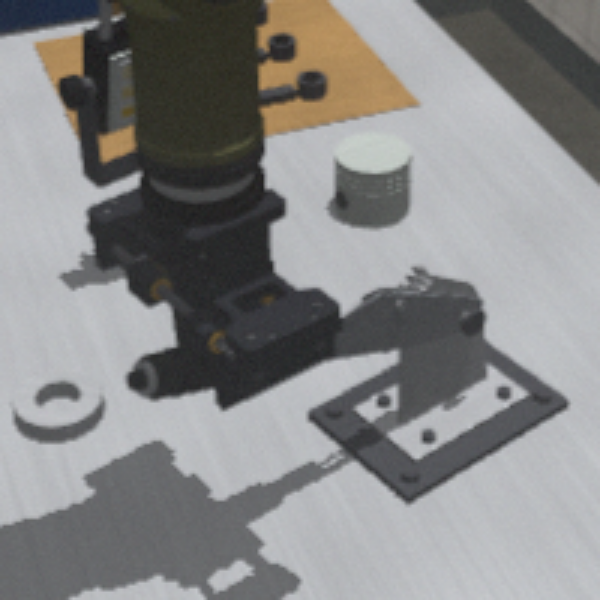

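The lever has come up with the gripper (knob from 140,450 to 145,378). Check the lever angle itself from its visible end, to catch slip.

```bash
cat >> lev.py <<'E'
def knob(tag):
    c=np.load(tag+'.npz');P=cloud(c); a=np.array([np.cos(.3),np.sin(.3)]); n=np.array([-a[1],a[0]])
    s=.632-P[...,:2]@a; w=P[...,:2]@n
    for lo,hi in((.25,.265),(.265,.28),(.28,.295)):
        for th in (0,):
            k=(s>lo)&(s<hi)&(np.abs(w+.232)<.02)&(P[...,2]>.07)&(P[...,2]<.3); q=P[k]
            if len(q)>5:
                # cylinder 15 mm radius: axis from circle fit in plane across lever
                zt=np.percentile(q[:,2],98); print('  s %.3f n %d ztop %.3f angle~ %.3f'%(s[k].mean(),len(q),zt,np.arctan2(zt-.015-.095,s[k].mean())-.1))
E
python3 -c "
from lev import *
for t in('side0','side6','side7'): print(t);knob(t)"
```

```text
side0
  s 0.258 n 106 ztop 0.137 angle~ 0.005
  s 0.273 n 122 ztop 0.138 angle~ 0.002
  s 0.285 n 67 ztop 0.134 angle~ -0.014
side6
  s 0.257 n 435 ztop 0.299 angle~ 0.534
  s 0.273 n 118 ztop 0.137 angle~ -0.001
  s 0.284 n 70 ztop 0.134 angle~ -0.015
side7
  s 0.256 n 161 ztop 0.299 angle~ 0.535
  s 0.272 n 111 ztop 0.190 angle~ 0.185
```

```bash
python3 -m creep '[{"offset":[-0.004,-0.0013,0],"twist":0,"hand":-1},{"offset":[-0.008,-0.0027,0],"twist":0,"hand":-1},{"offset":[-0.012,-0.0042,0],"twist":0,"hand":-1},{"offset":[-0.016,-0.0057,0],"twist":0,"hand":-1},{"offset":[-0.021,-0.0077,0],"twist":0,"hand":-1},{"offset":[-0.021,-0.0077,0],"twist":0,"hand":-1},{"offset":[-0.021,-0.0077,0],"twist":0,"hand":-1},{"offset":[-0.021,-0.0077,0],"twist":0,"hand":-1},{"offset":[-0.021,-0.0077,0],"twist":0,"hand":-1},{"offset":[-0.021,-0.0077,0],"twist":0,"hand":-1}]' 45
python3 -c "
from lev import *
lev('side8');knob('side8')"
```

```text
t: 11.75
tool_pos: [0.4723, -0.0969, 0.1719]
eef_rot: [0.419, -0.567, 0.425, 0.568]
wrist_force: [-4.8, -2.2, -5.8]
gripper_width: 0.0275
[ 0.472 -0.097  0.172] [-4.789 -2.166 -5.754] [-0.401  1.208  0.049] 0.027488999530467746 11.75
grasp r 0.2267088641104922 angle 0.2983432224591769 by height 0.3015416524749708
  s 0.257 n 131 ztop 0.216 angle~ 0.290
  s 0.268 n 37 ztop 0.213 angle~ 0.266
```

```bash
python3 -m creep '[{"offset":[-0.004,-0.0018,0],"twist":0,"hand":-1},{"offset":[-0.008,-0.0037,0],"twist":0,"hand":-1},{"offset":[-0.012,-0.0057,0],"twist":0,"hand":-1},{"offset":[-0.015,-0.0072,0],"twist":0,"hand":-1},{"offset":[-0.018,-0.0087,0],"twist":0,"hand":-1},{"offset":[-0.0205,-0.01,0],"twist":0,"hand":-1},{"offset":[-0.0205,-0.01,0],"twist":0,"hand":-1},{"offset":[-0.0205,-0.01,0],"twist":0,"hand":-1},{"offset":[-0.0205,-0.01,0],"twist":0,"hand":-1},{"offset":[-0.0205,-0.01,0],"twist":0,"hand":-1}]' 45
python3 -c "
from lev import *
lev('side9');knob('side9')
c=shot('top','top9');P=cloud(c)
k=(P[...,2]>.215)&(P[...,2]<.3)&(np.hypot(P[...,0]-.5265,P[...,1]-.255)<.1); q=P[k]; print(len(q),cv2.minAreaRect(q[:,:2].astype(np.float32)))"
```

```text
t: 13.05
tool_pos: [0.4816, -0.094, 0.1928]
eef_rot: [0.419, -0.567, 0.426, 0.568]
wrist_force: [-5.4, -2.9, -7.4]
gripper_width: 0.0277
[ 0.482 -0.094  0.193] [-5.356 -2.912 -7.395] [-0.44   1.319  0.01 ] 0.02774369579500913 13.05
grasp r 0.2270224293962451 angle 0.3998937722252808 by height 0.40480963245307844
  s 0.254 n 61 ztop 0.240 angle~ 0.374
1141 ((0.5328993797302246, 0.25620710849761963), (0.14552369713783264, 0.05169643089175224), 17.948652267456055)
```

View pics/side9z.png

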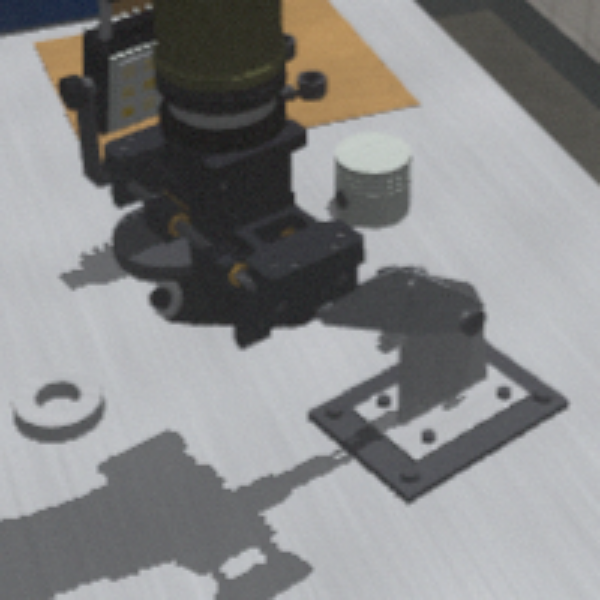

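View pics/top9.png

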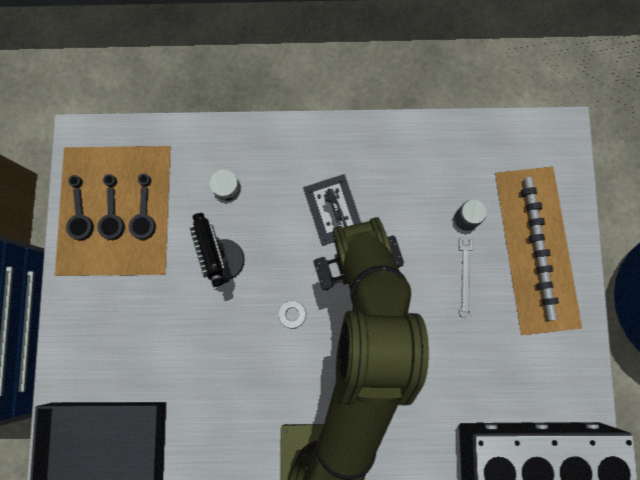

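```bash
python3 - <<'E'
from meas import *
def f(tag,u,v):
    c=np.load(tag+'.npz');K=c['mtx'];d=RM(c)@np.array([(u-K[0,2])/K[0,0],(v-K[1,2])/K[1,1],1]);o=c['origin'];n=np.array([-np.sin(.3),np.cos(.3),0])
    X=o+d*((-.232-n@o)/(n@d)); h=.632-X[:2]@np.array([np.cos(.3),np.sin(.3)]); print(tag,X,'r',np.hypot(h,X[2]-.095),'ang',np.arctan2(X[2]-.095,h)-.1)
f('side0',215+133/3,120+540/3);f('side6',215+133/3,150+450/3)
f('side7',215+143/3,150+378/3)
f('side9',215+165/3,150+300/3)
from h import *
b=cv2.imread('pics/side9.png');cv2.imwrite('pics/k9.png',cv2.resize(b[230:290,240:320],None,fx=8,fy=8,interpolation=cv2.INTER_CUBIC))
b=cv2.imread('pics/side6.png');cv2.imwrite('pics/k6.png',cv2.resize(b[270:330,240:320],None,fx=8,fy=8,interpolation=cv2.INTER_CUBIC))
E
```

```text
side0 [ 0.403 -0.118  0.122] r 0.28285744397794454 ang -0.0037885372706714104
side6 [ 0.403 -0.118  0.122] r 0.28285744397794454 ang -0.0037885372706714104
side7 [ 0.416 -0.114  0.177] r 0.28082297464344574 ang 0.1957022242190897
side9 [ 0.436 -0.108  0.229] r 0.28150181630113746 ang 0.3958240495098865
```

View pics/k9.png

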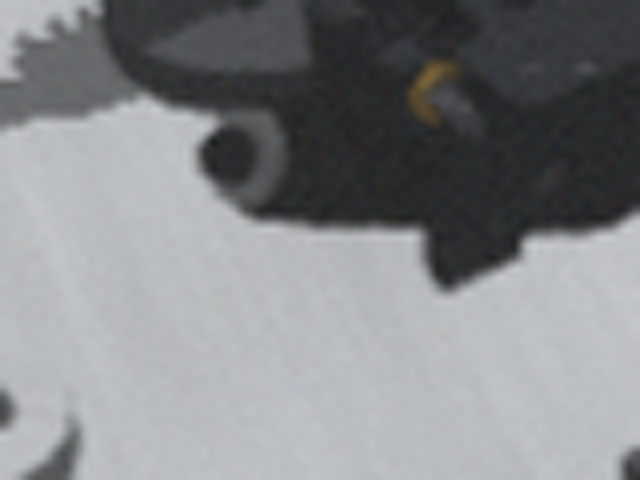

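View pics/k6.png

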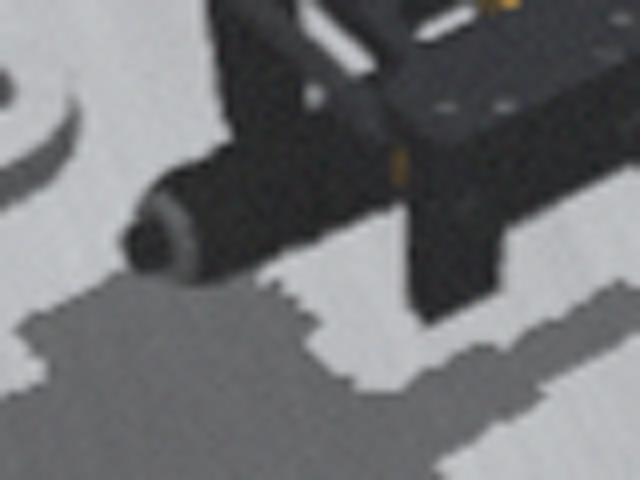

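```bash
python3 - <<'E'
from fit import *
for t in(55,70): fit('side9',t)
a=cv2.imread('pics/top0.png').astype(int);b=cv2.imread('pics/top9.png').astype(int)
for n,(x,y) in dict(piston=(224,185),tin=(470,215),spanner=(465,280),bearing=(292,314)).items():
    A=a[y-45:y+45,x-25:x+25];B=b[y-45:y+45,x-25:x+25]
    print(n,cv2.phaseCorrelate(A.mean(-1),B.mean(-1)))
p,r,s=pose();print(p,s['wrist_force'],s['gripper_width'],s['t'])
E
```

```text
[251 164  17  29 392]
358 [0.498 0.225 0.195] yaw -1.2759904206963149 tilt 0.21001648941936232 q in lens 0.30512671000352426 -0.007679267174196339 -0.0018424054758468626
  from centroid 0.30733905271208634 0.02821460680595141 -0.005711034902915601
[252 164  16  29 354]
324 [0.499 0.226 0.195] yaw -1.2705858889035726 tilt 0.21068210977161628 q in lens 0.30508271519503866 -0.009406190764527457 -0.0016343181888589869
  from centroid 0.30745734645408224 0.025450228676329772 -0.005603332307525081
piston ((-0.1395224909155388, -0.09453099807335263), 0.5363259571176681)
tin ((0.002803121768131689, 0.03767566881133888), 0.9476354615416805)
spanner ((0.053142548991402805, -0.059120261869935575), 0.8776416503465271)
bearing ((-0.1788793782843534, -0.013231475125159875), 0.6367638502038574)
[ 0.482 -0.094  0.193] [-5.942 -1.387 -8.179] 0.028086353825215606 13.15
```

All checks agree; hand in.

```bash
python3 -c "
from plant import manip
print(manip.sign_off())"
```

```text
the job is handed in; nothing more can be done
None
```

I turned and tilted the lamp by its carrying bar until the beam pointed at the quadrant. Then I gripped the lever and lifted it to the fourth notch, and handed the job in while still holding it there, at about 13 s. The hand-in gave no verdict.

- **Lamp:** before hand-in the beam axis passed about 8–13 mm to the side of the quadrant middle and about 2 mm off vertically, against the allowed 45 mm. The side-view lens fit and the top-view yaw agreed to about 0.02 rad.
- **Lever:** the angle came out at 0.40 rad from the gripper position and 0.396 rad from the lever's end in the side image. A cruder depth check of the grip's top gave 0.374 rad; that view was partly hidden by the gripper. All three lie inside 0.355–0.45 rad. I took no reading during the last lift, so the peak was not observed; the commanded path ended at about 0.40 rad.
- **Hold:** the lever was pulling down on the fingers with about 8 N, with the grip set to 45 N and no sign of slip.
- **Other parts:** the piston, tin, spanner and bearing shifted less than 0.2 pixel in the top view, so they stayed where they were. The match was weaker for the piston and bearing than for the other two.

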